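Back off the glue press two turns

ROBOT

A 6-joint arm with a two-finger parallel gripper is mounted at the origin on the work surface. World frame = base frame: x ahead of the robot, y to its left, z up, the work surface at z = 0. Lengths are in m, angles in rad, forces in N, time in s.
With the tool pointing down it reaches from about 0.325 to 0.85 m from the base axis. Payload 4.4 kg.
Tool frame: the origin (TCP) lies at the very end of the fingers, on their centre line; the grasp point (between the pads) lies 19 mm behind it (bot.hold_point_z is the distance from the TCP to the grasp point, in m); y points along the fingers, x is the direction in which the jaws open and shut, and the axes are right-handed (so a half turn about y gives the same grasp; the last joint's range is limited). The gripper opens to 94 mm and grips with 3 to 60 N. Pads are 16 mm wide; open, the fingers measure 119 mm over their backs; the gripper's body (75 mm by 177 mm) begins 78 mm behind the grasp point.
Start: joints at [-1.296, 0.207, 1.542, -0, 1.393, -0.15], TCP at [0.237, -0.524, 0.205] pointing down, gripper open.
Joint ranges: [-2.73, 2.73], [-0.86, 2.22], [0.23, 2.46], [-1.11, 4.25], [0.08, 2.63], [-2.82, 2.82]. Speed limits (rad/s): [2.79, 2.79, 3.14, 3.14, 3.14, 3.14].

INTERFACE

Orientations are given as a unit quaternion [x, y, z, w].
In Python, from cell import monitor, cams, bot gives the robot as it stands.
- The arm moves only by the tool move_arm, never from a script. Its argument "rows" is a list of rows, each a list of 7 numbers: the turn, a rotation vector about the tool's x, y, z in rad, then the shift along the tool's x, y, z in mm, then the closure in counts, from 0 (fully open) to 255 (shut). A call has 1 to 20 rows; each row is the pose to reach, as a shift and turn from the pose measured when the call began, along the tool's axes at that moment; what a row does not reach only later rows make up. A row lasts 1/12 s, in which the tool goes at most 41.7 mm and 7.16 degrees, less where a joint would pass 70% of its speed; a pose out of reach is approached as far as the arm can. A call with a gripper value outside its range is refused whole. The fingers move at their own pace and stop on an object; "force" is the grip in N (left out, the last holds). Time passes only in rows, so rows that repeat a pose let the fingers close. It gives the time, the measured TCP pose, the force and the opening at its end, in the units of the state.
- monitor.state(): the state, without advancing time (a new reading comes with each control period).
- cams.camera(name): name is "scene" or "side" or "wrist"; returns a dict with "pixels" (400x640x3 uint8, red, green, blue), "range_z" (400x640 float32, m along the optical axis (not along the pixel's ray), 0 where there is no reading), "fovy" (degrees; the focal length in pixels is half the picture's height over the tangent of half this angle, whatever the lens; pixels are square), "cx", "cy" (the principal point, pixels), "dist" ([k1, k2, p1, p2, k3] as OpenCV has them; the pictures are not rectified), "R" (3x3) and "t" (3): a world point X has camera coordinates R X + t; the wrist camera has in their place "hand_eye" (4x4, takes a point from camera to tool coordinates, whose origin is the TCP and whose axes are the tool frame's). Camera axes: x right, y down, z forward; pixel columns grow to the right and rows downward; lengths in m; the calibration is good to about 2 mm. A picture is of the moment at which its call begins: read the wrist's pose just before it.
- bot.hand_in(): hands the job in, once; it reports no verdict.
The state is a dict: "t": time; "joint_pos": joint angles; "qvel": joint speeds; "tau": joint torques, N m; "position": TCP position; "orientation": TCP orientation; "ft_force": force on the tool from outside, world axes, zero at the start; "wrist_torque": the same for the moment, N m; "width": finger opening in m.
Only numpy, scipy, OpenCV 4.12 (cv2) and the standard library are available. Lean on these libraries where they do the work, as an engineer would, in place of code of your own. Each camera call takes 0.05 s, during which the arm holds its last target.

TASK

The laminated block in the glue press has set: loosen that press by rolling a fingertip along the knurled rim of its big flat wheel, anticlockwise seen from above, for two full turns (within a quarter turn), then take the hand away. Nothing is to be gripped or lifted: keep off the screw and pressure plate, and leave the block where it lies, the empty press's wheel unturned and everything else on the bench undisturbed.

Things in the scene. Friction and masses are not known exactly. Their poses are not given: they have to be found in the camera images.
- wheel (a joint): turn in rad of the wheel of the press that holds the block: 0 at the start (tight, hard stop), grows as it is loosened, anticlockwise from above; a full turn is 6.283. Stiff (0.05 N m, about 1 N at the rim), stays where it is left, can be turned back. The wheel keeps its height; the screw through it and the plate below rise 6 mm per turn
- wheel_center (a point): centre of that wheel, on its vertical axis, half-way up: dark steel, flat, 100 mm across over the ridges, 24 mm thick (116 to 140 mm above the table); rim knurled with 30 upright round ridges 3 mm proud. A 14 mm brass spot 38 mm from the axis on its top shows the turning. The plain screw, 16 mm thick, stands 30 mm above the wheel top at the start, rises and does not turn
- press: the glue press that holds the block, fixed: plywood base 130 x 150 x 20 mm (origin under its centre, below the wheel axis), two steel columns, aluminium bridge 150 mm along the press's y, 34 mm wide, top 110 mm above the table, with nuts to 114 mm, 62 mm either side of the axis. Nothing else within 70 mm of the rim is higher than that
- ram: the aluminium pressure plate 70 x 100 x 10 mm with its screw, of that press; origin under the plate; rises as the wheel is loosened. Not to be touched.
- stack: the laminated block, three timber layers, 150 x 80 x 30 mm, lying loose on the press base under the plate, its ends sticking out front and back; origin under its centre
- spare_press: a second press of the same make and size, empty, its plate parked higher; fixed to the table; origin under its base. The two presses may stand either way round, left or right.
- spare_wheel_mark (a point): the brass spot on the empty press's wheel, 38 mm from that wheel's axis, on its top face, 140 mm above the table
- glue: a white glue bottle, 38 mm across, 85 mm high, origin under its centre; stands between the two presses
- ruler: a flat steel ruler 200 x 30 x 4 mm, lying near the robot
- offcut: a pale timber offcut 60 x 45 x 30 mm, lying near the robot
- tape: a roll of paper tape, 90 mm across, 25 mm high, lying flat beyond the presses
- mug: a white mug 84 mm across, 90 mm high, beyond the presses
- houses: a card model of three gabled houses on a board 100 x 170 mm, about 75 mm high, beyond the presses
- sander: a cork sanding block 90 x 60 x 30 mm, lying near the robot

How it is judged:
On the way:
1. the wheel has been loosened by one full turn (value of joint wheel above 6.283 rad).
At the end, for the whole second after the job is handed in: The press's wheel rests at two turns from tight, within a quarter turn either way (10.99 to 14.15 rad), the block has stayed within 15 mm and the empty press's wheel is unturned (value of joint wheel between 10.99 and 14.15 rad and velocity of joint wheel between -0.1 and 0.1 rad/s and not (distance of spare_wheel_mark from where it was at the start of the episode above 0.012 m) and not (distance of stack from where it was at the start of the episode above 0.015 m)); the robot touches nothing.
It fails at once if the screw or pressure plate is touched (contact force between the fingers and ram above 1 N).
It fails at once if the block is moved more than 15 mm or lifted (distance of stack from where it was at the start of the episode above 0.015 m).
It fails at once if the empty press's wheel is turned (spot moved over 12 mm) (distance of spare_wheel_mark from where it was at the start of the episode above 0.012 m).
It fails at once if a bystander is moved more than 15 mm (distance of any of glue, ruler, offcut, tape, mug, houses, sander from where it was at the start of the episode above 0.015 m).
It also fails if it takes over 67 s, if anything falls off the work surface, if the arm or the gripper's body presses on something with over 40 N, if the wrist force passes 120 N, or if a joint passes its speed limit or range.

## Working session

There is one attempt and no reset: what is moved stays moved. The work goes in short steps, Python scripts to look and compute and a tool call to move; the robot and the scene stay as the last step left them, time stands still between calls to the robot, and variables do not carry over. Pictures are saved under pics/ and viewed, and the job is handed in when it is done.

Besides the shell and the picture viewer there is one more tool, called after ">>>" as name([rows], argument=value, ...), one row to a line, values as JSON. move_arm: Moves the arm, as the interface text tells. Its arguments: {"type":"object","properties":{"rows":{"type":"array"},"force":{"type":"number"}},"required":["rows"]}

```bash
ls; mkdir -p pics; python3 - <<'E'
from cell import monitor,cams,bot
import cv2,numpy as np
print(monitor.state())
for n in ["scene","side","wrist"]:
    c=cams.camera(n); cv2.imwrite(f"pics/{n}0.png",c["pixels"][:,:,::-1]); print(n,{k:v for k,v in c.items() if k not in("pixels","range_z")})
E
```

```text
pics
{'t': 0.0, 'joint_pos': array([-1.29551239e+00,  2.07410952e-01,  1.54292276e+00, -1.94740745e-05,
        1.39351951e+00, -1.50517483e-01]), 'qvel': array([ 1.32065044e-05, -5.38910700e-04, -8.49133987e-04, -8.68080956e-04,
       -1.52667861e-03, -1.75388557e-03]), 'tau': array([ 2.16681610e-04, -3.70879805e+01, -2.81413436e+01,  6.99596317e-02,
        3.61521402e-02, -1.71989177e-04]), 'position': array([ 0.23725766, -0.52288609,  0.20431076]), 'orientation': array([-0.59383561,  0.38366555, -0.38245803,  0.59488307]), 'ft_force': array([-0.14188006, -0.23002856, -0.17211684]), 'wrist_torque': array([ 0.05849875, -0.02083304,  0.00403718]), 'width': 0.09390011800266174}
scene {'fovy': 46.01967620844167, 'cx': 319.8732072539922, 'cy': 200.66076836202623, 'dist': array([-0.06465892,  0.        ,  0.        ,  0.        ,  0.        ]), 'R': array([[ 0.71034264,  0.70373446, -0.01308199],
       [ 0.38123782, -0.40030848, -0.83331317],
       [-0.59166803,  0.58695053, -0.55264638]]), 't': array([-0.39372942, -0.12230297,  1.50968111])}
side {'fovy': 55.13832563587142, 'cx': 319.9296356528998, 'cy': 201.01358522572798, 'dist': array([-0.05341125,  0.        ,  0.        ,  0.        ,  0.        ]), 'R': array([[-0.99951903, -0.02980917, -0.00855171],
       [-0.01060524,  0.58769165, -0.80901549],
       [ 0.02914185, -0.80853568, -0.58772511]]), 't': array([0.55588591, 0.0861477 , 0.99566496])}
wrist {'fovy': 67.96305162447005, 'cx': 321.29143337421306, 'cy': 199.80338371176563, 'dist': array([-0.03778092,  0.        ,  0.        ,  0.        ,  0.        ]), 'hand_eye': array([[ 9.99998697e-01,  6.03431455e-04, -1.49747133e-03,
        -1.67763802e-04],
       [ 1.60335155e-03, -2.62462778e-01,  9.64940785e-01,
        -1.79036099e-01],
       [ 1.89245137e-04, -9.64941929e-01, -2.62463404e-01,
         7.58214514e-02],
       [ 0.00000000e+00,  0.00000000e+00,  0.00000000e+00,
         1.00000000e+00]])}
```

```bash
python3 - <<'E'
from scipy.spatial.transform import Rotation as R
print(R.from_quat([-0.59383561,  0.38366555, -0.38245803,  0.59488307]).as_matrix().round(3))
E
```

```text
[[ 0.413 -0.001  0.911]
 [-0.911  0.002  0.413]
 [-0.002 -1.     0.   ]]
```

View pics/scene0.png

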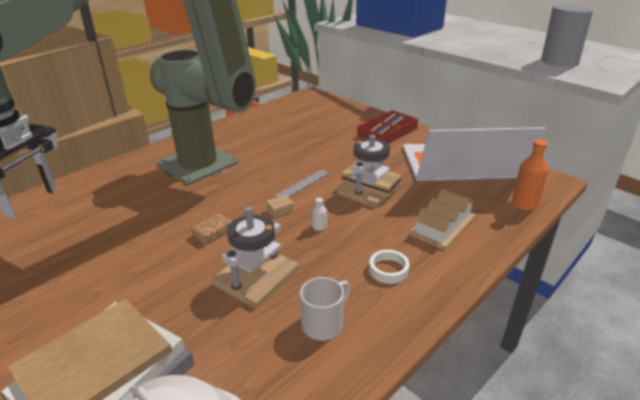

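View pics/side0.png

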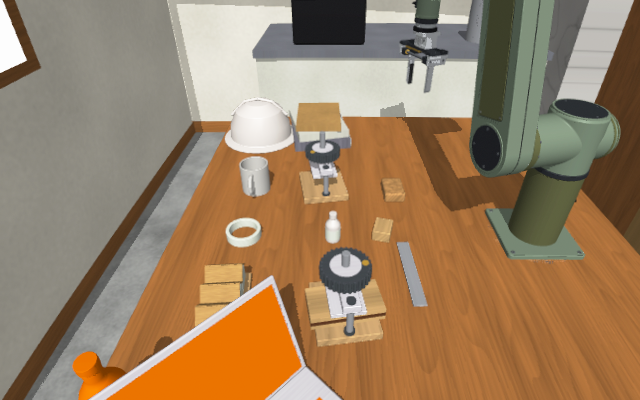

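View pics/wrist0.png

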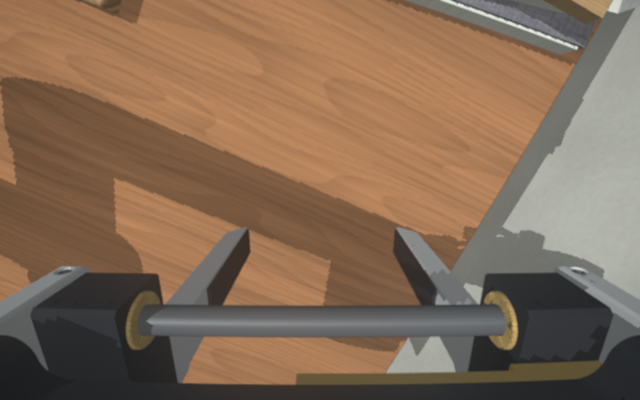

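```bash
cat > h.py <<'E'
from cell import monitor,cams,bot
import cv2,numpy as np
from scipy.spatial.transform import Rotation as Ro
def KD(c):
    f=200/np.tan(np.radians(c["fovy"])/2)
    return np.array([[f,0,c["cx"]],[0,f,c["cy"]],[0,0,1.]]),c["dist"]
def cloud(c):
    K,D=KD(c); v,u=np.mgrid[0:400,0:640]
    p=cv2.undistortPoints(np.stack([u,v],-1).reshape(-1,1,2).astype(float),K,D).reshape(-1,2)
    z=c["range_z"].reshape(-1).astype(float)
    X=np.c_[p*z[:,None],z]; W=(X-c["t"])@c["R"]   # R^T(X-t)
    W[z==0]=np.nan
    return W.reshape(400,640,3)
def ray(c,uv,h):
    K,D=KD(c); p=cv2.undistortPoints(np.array(uv,float).reshape(-1,1,2),K,D).reshape(-1,2)
    d=np.c_[p,np.ones(len(p))]@c["R"]; o=-c["R"].T@c["t"]
    return o+d*((h-o[2])/d[:,2])[:,None]
E
python3 - <<'E'
from h import *
for n in["scene","side"]:
    c=cams.camera(n); W=cloud(c); px=c["pixels"].astype(int)
    box={"scene":(340,130,400,215),"side":(305,235,390,310)}[n]
    u0,v0,u1,v1=box
    w=W[v0:v1,u0:u1].reshape(-1,3); col=px[v0:v1,u0:u1].reshape(-1,3)
    top=(w[:,2]>.134)&(w[:,2]<.145)
    p=w[top,:2].astype(np.float32)
    print(n,top.sum(),cv2.minEnclosingCircle(p),p.min(0),p.max(0))
    scr=(w[:,2]>.155); print("screw",w[scr].mean(0),w[scr].max(0))
    m=(px[...,0]-px[...,2]>70)&(px[...,1]>100)&(np.abs(W[...,2]-.14)<.008)
    m[:v0]=0;m[v1:]=0;m[:,:u0]=0;m[:,u1:]=0
    v,u=np.nonzero(m)
    if len(u): print("brass",u.mean(),v.mean(),len(u),ray(c,[[u.mean(),v.mean()]],.14))
    # tall things around
    for lo,hi in[(.118,.2),(.2,.5)]:
        q=W[(W[...,2]>lo)&(W[...,2]<hi)&(W[...,0]>.25)&(W[...,0]<.95)&(np.abs(W[...,1])<.6)]
        H,xe,ye=np.histogram2d(q[:,0],q[:,1],bins=[np.arange(.25,.96,.05),np.arange(-.6,.61,.05)])
        print(lo);print((H).astype(int))
    m=W[(W[...,2]>.085)&(W[...,2]<.1121)&(np.hypot(W[...,0]-w[scr][:,0].mean(),W[...,1]-w[scr][:,1].mean())<.09)]
    np.save(f"br_{n}.npy",m)
E
```

```text
scene 475 ((0.4996612071990967, 0.2574533224105835), 0.05311639606952667) [0.45231956 0.2060237 ] [0.5490057  0.30746302]
screw [0.50242078 0.25379736 0.1643468 ] [0.50930022 0.2650831  0.17173231]
brass 359.0 142.0 1 [[0.46211817 0.24999428 0.14      ]]
0.118
[[  0   0   0   0   0   0   0   0   0   0   0   0   0   0   0   0   0   0
    0   0   0   0   0   0]
 [  0   0   0   0   0   0   0   0   0   0   0   0   0   0   0   0   0   0
    0   0   0   0   0   0]
 [  0   0   0   0   0   0   0   0   0   0   0   0   0   0   0   0   0   0
    0   0   0   0   0   0]
 [  0   0   0   0   0   0   0   0   0   0   0   0   0   0   0   0   0   0
    0   0   0   0   0   0]
 [  0   0   0   0   0   0   0   0   0   0   0   0   0   0   0   0 153  87
    7   0   0   0   0   0]
 [  0   0   0   0   0   0  20 233 103   0   0   0   0   0   0   0 264 206
    5   0   0   0   0   0]
 [  0   0   0   0   0   0  68 627 276   0   0   0   0   0   0   0   0   0
    0   2   0   0   0   0]
 [  0   0   0   0   0   0   0  70  27   0   0   0   0   0   0   0   0   0
   46 375  11   0   0   0]
 [  0   0   0   0   0   0   0  
[... 5087 characters left out ...]
 0   0   0   0   0   0   0   0   0   0   0   0   0   0   0   0   0
    5  17   0   0   0   0]
 [  0   0   0   0   0   0   0   0   0   0   0   0   0   0   0   0   0   0
    0  13  14   0   0   0]
 [  0   0   0   0   0   0   0   0   0   0   0   0   0   0   0   0   0   0
    0   0  12  16   0   0]
 [  0   0   0   0   0   0   0   0   0   0   0   0   0   0   0   0   0   0
    0   0   0  11  17   0]
 [  0   0   0   0   0   0   0   0   0   0   0   0   0   0   0   0   0   0
    0   0   0   0   6   3]
 [  0   0   0   0   0   0   0   0   0   0   0   0   0   0   0   0   0   0
    0   0   0   0   0   0]
 [  0   0   0   0   0   0   0   0   0   0   0   0   0   0   0   0   0   0
    0   0   0   0   0   0]]
```

>>> move_arm([
  [0,0,0,0,-30,0,255],
  [0,0,0,0,-60,0,255],
  [0,0,0,0,-80,0,255],
  [0,0,0,-25,-80,20,255],
  [0,0,0,-55,-80,45,255],
  [0,0,0,-85,-80,70,255],
  [0,0,0,-115,-80,92,255],
  [0,0,0,-145,-80,116,255],
  [0,0,0,-175,-80,140,255],
  [0,0,0,-205,-80,164,255],
  [0,0,0,-235,-80,188,255],
  [0,0,0,-265,-80,212,255],
  [0,0,0,-295,-80,236,255],
  [0,0,0,-325,-80,260,255],
  [0,0,0,-355,-80,285,255],
  [0,0,0,-385,-80,310,255],
  [0,0,0,-415,-80,333,255],
  [0,0,0,-445,-80,357,255],
  [0,0,0,-475,-80,381,255],
  [0,0,0,-500,-80,400,255],
], force=20)

```text
t: 1.92
position: [0.3952, 0.0998, 0.2857]
orientation: [-0.594, 0.383, -0.382, 0.595]
ft_force: [1.1, -0.3, 0.1]
width: 0.0004
```

>>> move_arm([
  [0,0,0,-30,0,25,255],
  [0,0,0,-60,0,50,255],
  [0,0,0,-93,20,76,255],
  [0,0,0,-93,40,76,255],
  [0,0,0,-93,50,76,255],
  [0,0,0,-93,50,76,255],
  [0,0,0,-93,50,76,255],
])

```text
t: 2.5
position: [0.4252, 0.2151, 0.2354]
orientation: [0.595, -0.383, 0.382, -0.594]
ft_force: [0.3, 0.7, 0.4]
width: 0.0005
```

```bash
python3 - <<'E'
from h import *
s=monitor.state(); print(s["position"],s["orientation"],s["joint_pos"].round(2),s["ft_force"])
for n in ["side","wrist","scene"]:
    c=cams.camera(n); im=c["pixels"][:,:,::-1]
    if n=="side": im=cv2.resize(im[180:340,230:470],None,fx=3,fy=3)
    if n=="scene": im=cv2.resize(im[80:240,260:480],None,fx=3,fy=3)
    cv2.imwrite(f"pics/{n}1.png",im)
E
```

```text
[0.42523007 0.21514354 0.23539516] [ 0.59454792 -0.38328776  0.3823823  -0.59446366] [ 0.29 -0.03  1.74  0.    1.44  1.43] [0.26754505 0.74880466 0.42073246]
```

View pics/side1.png

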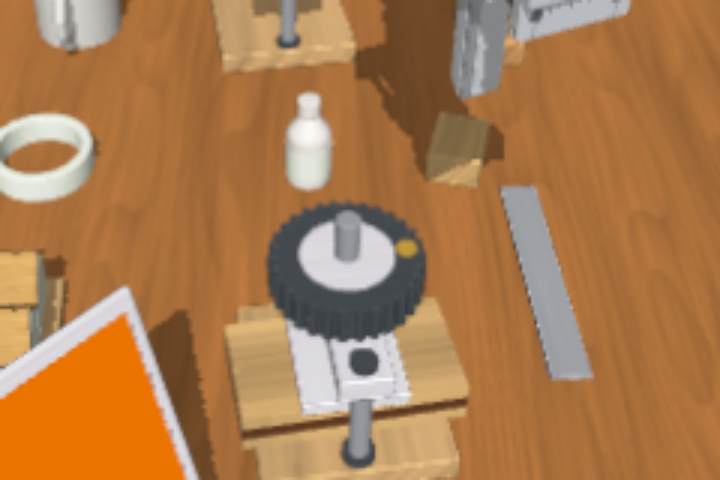

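View pics/wrist1.png

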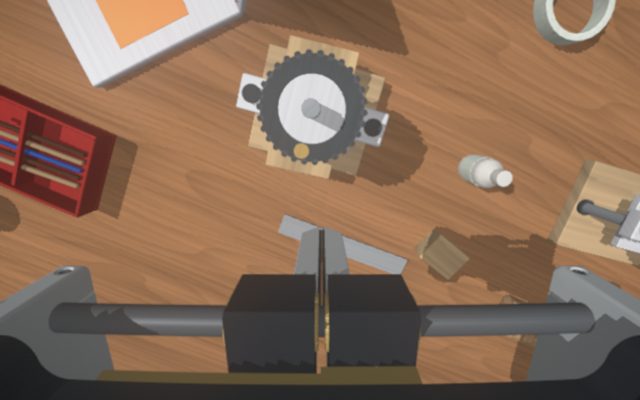

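View pics/scene1.png

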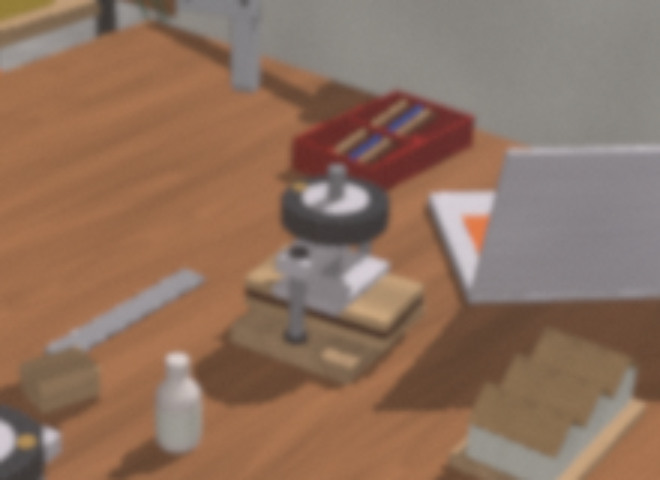

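```bash
cat >> h.py <<'E'
def wristcam():
    s=monitor.state(); c=cams.camera("wrist")
    T=np.eye(4); T[:3,:3]=Ro.from_quat(s["orientation"]).as_matrix(); T[:3,3]=s["position"]
    M=np.linalg.inv(T@c["hand_eye"]); c["R"]=M[:3,:3]; c["t"]=M[:3,3]; return c
C=np.array([.500,.258])
def brass(c,C=C):
    px=c["pixels"].astype(int); hsv=cv2.cvtColor(c["pixels"],cv2.COLOR_RGB2HSV)
    v,u=np.mgrid[0:400,0:640]
    P=ray(c,np.stack([u,v],-1).reshape(-1,2),.14)[:,:2].reshape(400,640,2)
    r=np.linalg.norm(P-C,axis=-1)
    m=(r>.026)&(r<.049)&(px[...,0]-px[...,2]>45)&(px[...,0]>80)
    if "range_z" in c: m&=np.abs(cloud(c)[...,2]-.14)<.012
    if m.sum()<5: return None
    q=P[m].mean(0); return m.sum(),q.round(4),round(float(np.degrees(np.arctan2(*(q-C)[::-1]))),1),np.linalg.norm(q-C)
E
python3 - <<'E'
from h import *
c=wristcam(); W=cloud(c)
m=((W[...,2]>.132)&(W[...,2]<.148)&(np.hypot(W[...,0]-.5,W[...,1]-.258)<.07)).astype(np.uint8)
cs,_=cv2.findContours(m,0,cv2.CHAIN_APPROX_NONE); k=max(cs,key=cv2.contourArea)[:,0]
P=ray(c,k,.14)[:,:2]
A=np.c_[2*P,np.ones(len(P))]; x=np.linalg.lstsq(A,(P**2).sum(1),rcond=None)[0]
print("fit",x[:2],np.sqrt(x[2]+x[:2]@x[:2]),len(P), cv2.minEnclosingCircle(P.astype(np.float32)))
print("wrist brass",brass(c))
for n in["side","scene"]: print(n,brass(cams.camera(n)))
# fingertips in wrist image depth: points near TCP in tool coords
s=monitor.state();R=Ro.from_quat(s["orientation"]).as_matrix()
for n in ["side","scene"]:
    q=(cloud(cams.camera(n)).reshape(-1,3)-s["position"])@R
    for lo,hi in[(-.005,.0),(-.02,-.005),(-.05,-.02)]:
        w=q[(q[:,1]>lo)&(q[:,1]<hi)&(abs(q[:,0])<.04)&(abs(q[:,2])<.04)]
        print(n,lo,len(w),w.min(0) if len(w) else '',w.max(0) if len(w) else '')
E
```

```text
fit [0.49956464 0.25874681] 0.04788221045883638 404 ((0.49958744645118713, 0.2587425112724304), 0.05022471398115158)
wrist brass (np.int64(194), array([0.4639, 0.2529]), -172.0, np.float64(0.036439956207826724))
side (np.int64(56), array([0.4819, 0.2417]), -138.0, np.float64(0.02429845313275974))
scene (np.int64(14), array([0.4602, 0.2513]), -170.4, np.float64(0.04033688098663217))
side -0.005 5 [-0.00517183 -0.00386062 -0.0078248 ] [ 0.00305932 -0.00095298  0.01033125]
side -0.02 86 [-0.01429574 -0.01990451 -0.00779615] [ 0.01035432 -0.0053413   0.01211515]
side -0.05 234 [-0.01529106 -0.04996806 -0.00771887] [ 0.01174882 -0.02000273  0.012332  ]
scene -0.005 8 [-0.00346341 -0.00432436 -0.0087848 ] [ 0.00781482 -0.00068829  0.00903743]
scene -0.02 45 [-0.00288227 -0.01997994 -0.0100681 ] [ 0.01529967 -0.00583803  0.00947512]
scene -0.05 106 [-0.01424886 -0.04999902 -0.00991954] [ 0.01926793 -0.02000593  0.00951326]
```

```bash
cat >> h.py <<'E'
C=np.array([.4996,.2587])
def path(R=.047,hx=.0125,hz=.008):
    # closed CCW polyline in tool (x,z), arc-length param from beta=280deg
    P=[]
    for b in np.radians(np.arange(280,641,1.)):
        P.append([R*np.cos(b)+hx*np.sign(np.cos(b)+1e-9),R*np.sin(b)+hz*np.sign(np.sin(b)+1e-9)])
    P=np.array(P); s=np.r_[0,np.cumsum(np.linalg.norm(np.diff(P,axis=0),axis=1))]
    return P,s
def plan(s0,step,n=20,z=.124,**k):
    P,s=path(**k); L=s[-1]
    st=monitor.state(); R=Ro.from_quat(st["orientation"]).as_matrix()
    out=[]
    for i in range(n):
        q=(s0+step*(i+1))%L
        xz=np.array([np.interp(q,s,P[:,0]),np.interp(q,s,P[:,1])])
        x=R[:,0];zz=R[:,2]
        w=np.r_[C+xz[0]*x[:2]/np.linalg.norm(x[:2])+xz[1]*zz[:2]/np.linalg.norm(zz[:2]),z]
        d=(R.T@(w-st["position"]))*1000
        out.append([int(round(v)) for v in d])
    print("L",L,"s end",s0+step*n); print([[0,0,0,*o,255] for o in out])
E
python3 - <<'E'
from h import *
plan(0,0,1); plan(0,0,1,R=.065)
E
```

```text
L 0.3773058413587698 s end 0
[[0, 0, 0, 12, 113, 30, 255]]
L 0.49040169800838107 s end 0
[[0, 0, 0, 15, 113, 12, 255]]
```

>>> move_arm([
  [0,0,0,12,30,8,255],
  [0,0,0,12,65,8,255],
  [0,0,0,12,95,8,255],
  [0,0,0,12,111,8,255],
  [0,0,0,12,111,8,255],
  [0,0,0,12,111,12,255],
  [0,0,0,12,111,16,255],
  [0,0,0,12,111,20,255],
  [0,0,0,12,111,24,255],
  [0,0,0,12,111,27,255],
  [0,0,0,12,111,30,255],
  [0,0,0,12,111,30,255],
])

```text
t: 3.9
position: [0.4564, 0.2159, 0.1261]
orientation: [0.596, -0.384, 0.382, -0.593]
ft_force: [-7.3, -5.1, 7.6]
width: 0.0005
```

```bash
python3 - <<'E'
from h import *
s=monitor.state(); print(s["position"],s["ft_force"],s["wrist_torque"])
plan(0,0,1)
plan(0,.006,20)
c=wristcam();print(brass(c)); cv2.imwrite("pics/wrist2.png",c["pixels"][:,:,::-1])
c=cams.camera("side");cv2.imwrite("pics/side2.png",cv2.resize(c["pixels"][180:340,230:470,::-1],None,fx=3,fy=3))
E
```

```text
[0.45635881 0.21587464 0.12606747] [-7.30882252 -5.05026257  7.62786881] [-0.94671867  1.4218313   0.07939387]
L 0.3773058413587698 s end 0
[[0, 0, 0, 0, 2, 3, 255]]
L 0.3773058413587698 s end 0.12
[[0, 0, 0, 5, 2, 4, 255], [0, 0, 0, 11, 2, 6, 255], [0, 0, 0, 16, 2, 9, 255], [0, 0, 0, 21, 2, 13, 255], [0, 0, 0, 26, 2, 17, 255], [0, 0, 0, 29, 2, 21, 255], [0, 0, 0, 33, 2, 26, 255], [0, 0, 0, 35, 2, 32, 255], [0, 0, 0, 37, 2, 38, 255], [0, 0, 0, 38, 2, 44, 255], [0, 0, 0, 38, 2, 49, 255], [0, 0, 0, 38, 2, 55, 255], [0, 0, 0, 38, 2, 61, 255], [0, 0, 0, 38, 2, 67, 255], [0, 0, 0, 38, 2, 73, 255], [0, 0, 0, 36, 2, 79, 255], [0, 0, 0, 34, 2, 85, 255], [0, 0, 0, 31, 2, 90, 255], [0, 0, 0, 28, 2, 95, 255], [0, 0, 0, 24, 2, 99, 255]]
(np.int64(453), array([0.4629, 0.253 ]), -172.3, np.float64(0.03740686109500627))
```

View pics/wrist2.png

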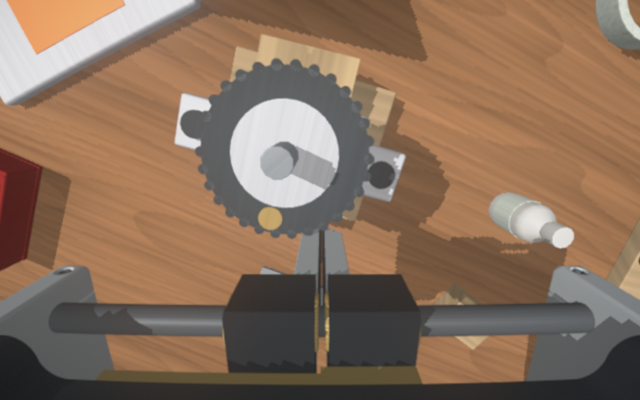

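View pics/side2.png

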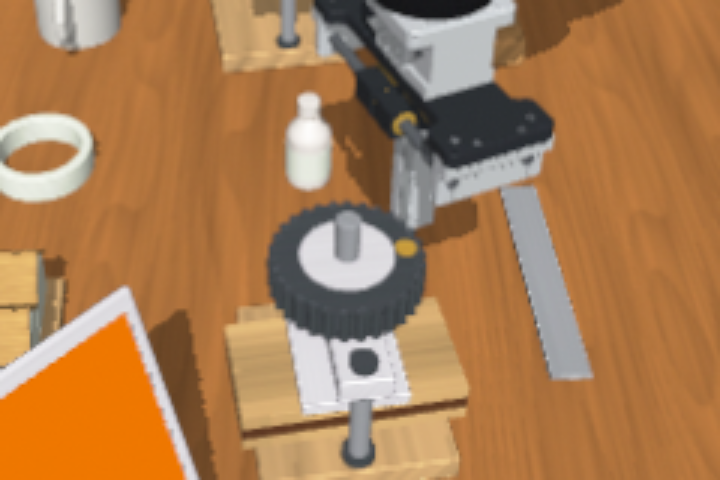

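>>> move_arm([
  [0,0,0,5,0,3,255],
  [0,0,0,11,0,5,255],
  [0,0,0,16,0,8,255],
  [0,0,0,21,0,12,255],
  [0,0,0,26,0,16,255],
  [0,0,0,29,0,21,255],
  [0,0,0,33,0,26,255],
  [0,0,0,35,0,32,255],
  [0,0,0,37,0,38,255],
  [0,0,0,38,0,44,255],
])

```text
t: 4.83
position: [0.514, 0.1979, 0.1261]
orientation: [0.597, -0.382, 0.383, -0.593]
ft_force: [0.5, -7.6, 1.0]
width: 0.0005
```

```bash
python3 - <<'E'
from h import *
s=monitor.state(); print(s["position"],s["ft_force"],s["wrist_torque"])
plan(.060,.006,20)
c=wristcam();print(brass(c)); cv2.imwrite("pics/wrist3.png",c["pixels"][:,:,::-1])
E
```

```text
[0.51400396 0.19790127 0.12613949] [ 0.45349324 -7.62373868  1.01497491] [-1.30534344 -0.06041144  0.07269463]
L 0.3773058413587698 s end 0.18
[[0, 0, 0, -2, 2, 4, 255], [0, 0, 0, -2, 2, 10, 255], [0, 0, 0, -2, 2, 16, 255], [0, 0, 0, -2, 2, 22, 255], [0, 0, 0, -3, 2, 28, 255], [0, 0, 0, -4, 2, 34, 255], [0, 0, 0, -6, 2, 40, 255], [0, 0, 0, -9, 2, 45, 255], [0, 0, 0, -13, 2, 50, 255], [0, 0, 0, -17, 2, 54, 255], [0, 0, 0, -21, 2, 58, 255], [0, 0, 0, -26, 2, 61, 255], [0, 0, 0, -32, 2, 64, 255], [0, 0, 0, -37, 2, 66, 255], [0, 0, 0, -43, 2, 67, 255], [0, 0, 0, -49, 2, 67, 255], [0, 0, 0, -55, 2, 67, 255], [0, 0, 0, -61, 2, 67, 255], [0, 0, 0, -67, 2, 67, 255], [0, 0, 0, -73, 2, 67, 255]]
(np.int64(393), array([0.4945, 0.2234]), -99.1, np.float64(0.03500186154481467))
```

View pics/wrist3.png

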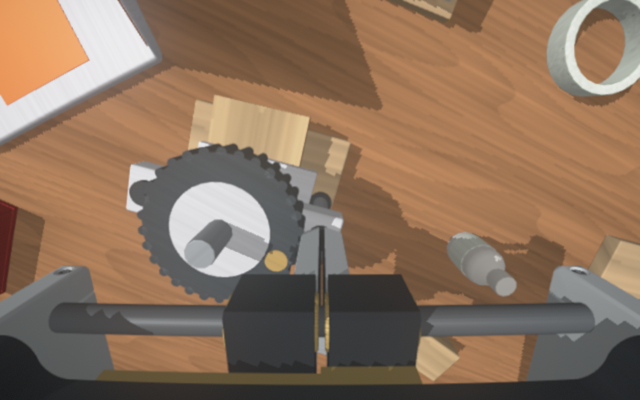

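```bash
python3 - <<'E'
from h import *
s=monitor.state();R=Ro.from_quat(s["orientation"]).as_matrix()
for n in ["side","scene"]:
    q=(cloud(cams.camera(n)).reshape(-1,3)-s["position"])@R
    for a in np.arange(-.13,-.03,.01):
        w=q[(q[:,1]>a)&(q[:,1]<a+.01)&(abs(q[:,0])<.15)&(abs(q[:,2])<.15)]
        if len(w): print(n,round(a,3),len(w),w.min(0).round(3),w.max(0).round(3))
E
```

```text
side -0.13 270 [-0.089 -0.13  -0.033] [ 0.083 -0.12   0.036]
side -0.12 359 [-0.082 -0.12  -0.032] [ 0.08  -0.11   0.036]
side -0.11 244 [-0.082 -0.11  -0.033] [ 0.078 -0.1    0.035]
side -0.1 16 [-0.081 -0.1   -0.025] [ 0.079 -0.098  0.035]
side -0.08 9 [-0.014 -0.074  0.01 ] [ 0.006 -0.07   0.012]
side -0.07 30 [-0.015 -0.07   0.006] [ 0.01  -0.06   0.011]
side -0.06 30 [-0.014 -0.06   0.006] [ 0.009 -0.05   0.011]
side -0.05 93 [-0.07  -0.05   0.005] [ 0.011 -0.04   0.02 ]
side -0.04 67 [-0.104 -0.04   0.001] [ 0.011 -0.03   0.15 ]
scene -0.13 169 [-0.085 -0.13  -0.034] [ 0.091 -0.12   0.034]
scene -0.12 178 [-0.086 -0.12  -0.036] [ 0.085 -0.11   0.034]
scene -0.11 149 [-0.082 -0.11  -0.036] [ 0.085 -0.1    0.033]
scene -0.1 36 [-0.077 -0.1   -0.034] [ 0.082 -0.095  0.032]
scene -0.07 9 [ 0.01  -0.064 -0.01 ] [ 0.015 -0.06   0.006]
scene -0.06 30 [-0.009 -0.06  -0.01 ] [ 0.016 -0.051  0.008]
scene -0.05 53 [-0.067 -0.049 -0.01 ] [ 0.015 -0.04   0.018]
scene -0.04 56 [-0.062 -0.04  -0.01 ] [ 0.016 -0.03   0.017]
```

>>> move_arm([
  [0,0,0,-2,0,4,255],
  [0,0,0,-2,0,10,255],
  [0,0,0,-2,0,16,255],
  [0,0,0,-2,0,22,255],
  [0,0,0,-3,0,28,255],
  [0,0,0,-4,0,34,255],
  [0,0,0,-6,0,40,255],
  [0,0,0,-9,0,45,255],
  [0,0,0,-13,0,50,255],
  [0,0,0,-17,0,54,255],
  [0,0,0,-21,0,58,255],
  [0,0,0,-26,0,61,255],
  [0,0,0,-32,0,64,255],
  [0,0,0,-37,0,66,255],
  [0,0,0,-43,0,67,255],
  [0,0,0,-49,0,67,255],
  [0,0,0,-55,0,67,255],
  [0,0,0,-61,0,67,255],
  [0,0,0,-67,0,67,255],
  [0,0,0,-73,0,67,255],
])

```text
t: 6.65
position: [0.5482, 0.2949, 0.1269]
orientation: [-0.593, 0.38, -0.385, 0.596]
ft_force: [6.7, 2.8, -1.5]
width: 0.0002
```

```bash
python3 - <<'E'
from h import *
s=monitor.state(); print(s["position"],s["ft_force"],s["joint_pos"].round(2))
plan(.18,.006,20)
for n in ["side","scene"]: 
    c=cams.camera(n); print(n,brass(c))
    if n=="side": cv2.imwrite("pics/side4.png",cv2.resize(c["pixels"][160:340,230:470,::-1],None,fx=3,fy=3))
print(brass(wristcam()))
E
```

```text
[0.5482101  0.29486183 0.12688238] [ 6.66093765  2.82656866 -1.45619773] [ 0.36  0.37  1.5  -0.    1.26  1.5 ]
L 0.3773058413587698 s end 0.3
[[0, 0, 0, -5, 3, -5, 255], [0, 0, 0, -11, 3, -6, 255], [0, 0, 0, -17, 3, -7, 255], [0, 0, 0, -22, 3, -10, 255], [0, 0, 0, -27, 3, -13, 255], [0, 0, 0, -32, 3, -17, 255], [0, 0, 0, -36, 3, -21, 255], [0, 0, 0, -40, 3, -26, 255], [0, 0, 0, -42, 3, -32, 255], [0, 0, 0, -45, 3, -37, 255], [0, 0, 0, -46, 2, -43, 255], [0, 0, 0, -47, 2, -49, 255], [0, 0, 0, -47, 2, -55, 255], [0, 0, 0, -47, 2, -61, 255], [0, 0, 0, -47, 2, -67, 255], [0, 0, 0, -46, 2, -73, 255], [0, 0, 0, -45, 2, -79, 255], [0, 0, 0, -43, 2, -85, 255], [0, 0, 0, -41, 2, -90, 255], [0, 0, 0, -38, 2, -95, 255]]
side None
scene None
None
```

View pics/side4.png

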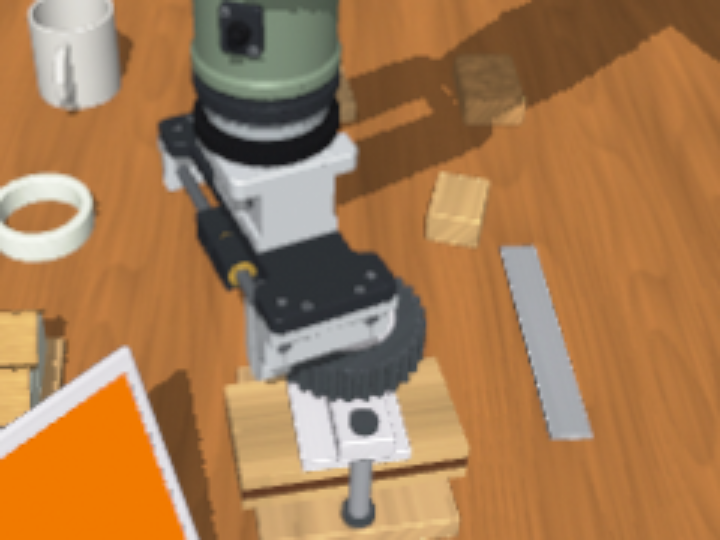

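>>> move_arm([
  [0,0,0,-5,1,-5,255],
  [0,0,0,-11,1,-6,255],
  [0,0,0,-17,1,-7,255],
  [0,0,0,-22,1,-10,255],
  [0,0,0,-27,1,-13,255],
  [0,0,0,-32,1,-17,255],
  [0,0,0,-36,1,-21,255],
  [0,0,0,-40,1,-26,255],
  [0,0,0,-42,1,-32,255],
  [0,0,0,-45,1,-37,255],
  [0,0,0,-46,1,-43,255],
  [0,0,0,-47,1,-49,255],
  [0,0,0,-47,1,-55,255],
  [0,0,0,-47,1,-61,255],
  [0,0,0,-47,1,-67,255],
  [0,0,0,-46,1,-73,255],
  [0,0,0,-45,1,-79,255],
  [0,0,0,-43,1,-85,255],
  [0,0,0,-41,1,-90,255],
  [0,0,0,-38,1,-95,255],
])

```text
t: 8.47
position: [0.4448, 0.2906, 0.1253]
orientation: [-0.593, 0.381, -0.384, 0.596]
ft_force: [-1.2, 0.4, 0.5]
width: 0.0005
```

```bash
python3 - <<'E'
from h import *
s=monitor.state(); print(s["position"],s["ft_force"],s["joint_pos"].round(2))
plan(.30,.006,20)
for n in ["side","scene"]: 
    c=cams.camera(n); print(n,brass(c))
    if n=="side": cv2.imwrite("pics/side5.png",cv2.resize(c["pixels"][160:340,230:470,::-1],None,fx=3,fy=3))
c=wristcam();print(brass(c)); cv2.imwrite("pics/wrist5.png",c["pixels"][:,:,::-1])
E
```

```text
[0.44479235 0.2905824  0.12528589] [-1.22003725  0.39163259  0.52776014] [ 0.42  0.19  1.73 -0.    1.21  1.56]
L 0.3773058413587698 s end 0.42
[[0, 0, 0, 5, 1, -4, 255], [0, 0, 0, 10, 1, -8, 255], [0, 0, 0, 14, 1, -11, 255], [0, 0, 0, 20, 1, -14, 255], [0, 0, 0, 25, 1, -16, 255], [0, 0, 0, 31, 1, -18, 255], [0, 0, 0, 37, 1, -18, 255], [0, 0, 0, 43, 1, -18, 255], [0, 0, 0, 49, 1, -18, 255], [0, 0, 0, 55, 1, -18, 255], [0, 0, 0, 61, 1, -18, 255], [0, 0, 0, 67, 1, -18, 255], [0, 0, 0, 73, 1, -18, 255], [0, 0, 0, 79, 1, -16, 255], [0, 0, 0, 84, 1, -14, 255], [0, 0, 0, 90, 1, -11, 255], [0, 0, 0, 95, 1, -7, 255], [0, 0, 0, 99, 1, -3, 255], [0, 0, 0, 103, 1, 1, 255], [0, 0, 0, 106, 1, 7, 255]]
side (np.int64(46), array([0.4775, 0.2472]), -154.4, np.float64(0.024961633474297862))
scene (np.int64(10), array([0.4601, 0.2507]), -169.6, np.float64(0.040578432392788376))
(np.int64(401), array([0.464 , 0.2559]), -176.6, np.float64(0.03608068470377838))
```

View pics/side5.png

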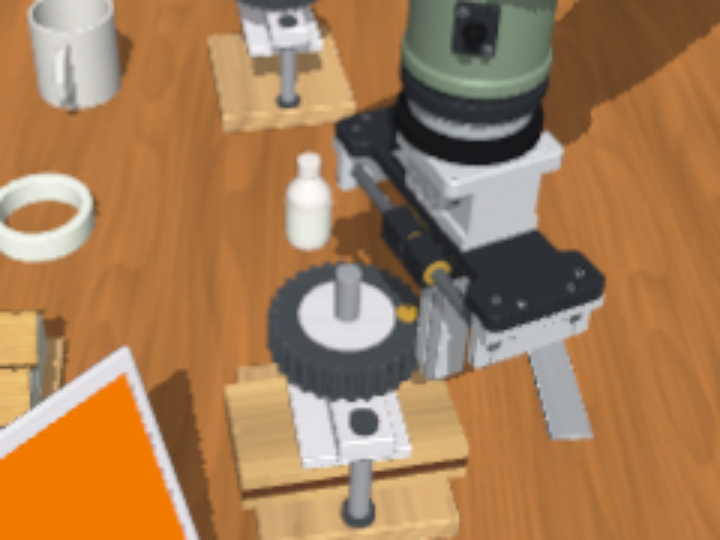

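View pics/wrist5.png

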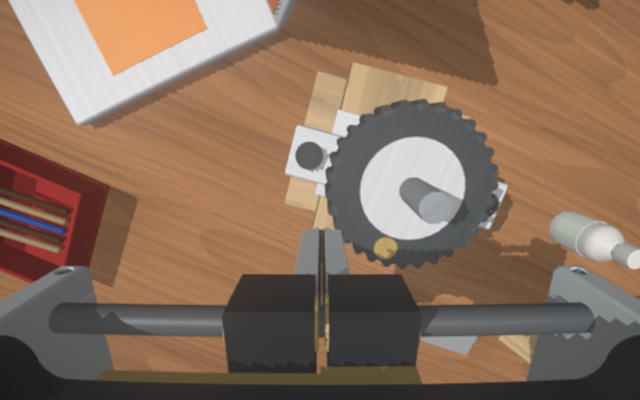

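>>> move_arm([
  [0,0,0,5,0,-4,255],
  [0,0,0,10,0,-8,255],
  [0,0,0,14,0,-11,255],
  [0,0,0,20,0,-14,255],
  [0,0,0,25,0,-16,255],
  [0,0,0,31,0,-18,255],
  [0,0,0,37,0,-18,255],
  [0,0,0,43,0,-18,255],
  [0,0,0,49,0,-18,255],
  [0,0,0,55,0,-18,255],
  [0,0,0,61,0,-18,255],
  [0,0,0,67,0,-18,255],
  [0,0,0,73,0,-18,255],
  [0,0,0,79,0,-16,255],
  [0,0,0,84,0,-14,255],
  [0,0,0,90,0,-11,255],
  [0,0,0,95,0,-7,255],
  [0,0,0,99,0,-3,255],
  [0,0,0,103,0,1,255],
  [0,0,0,106,0,7,255],
])

```text
t: 10.28
position: [0.4962, 0.1964, 0.1257]
orientation: [-0.593, 0.381, -0.384, 0.596]
ft_force: [-1.3, -0.4, -0.3]
width: 0.0005
```

```bash
python3 - <<'E'
from h import *
s=monitor.state(); print(s["position"],s["ft_force"],s["joint_pos"].round(2))
plan(.42,.006,20)
c=wristcam();print(brass(c)); cv2.imwrite("pics/wrist6.png",c["pixels"][:,:,::-1])
E
```

```text
[0.49623587 0.19635998 0.12565702] [-1.31046271 -0.36453893 -0.33048563] [ 0.22  0.2   1.73 -0.    1.21  1.36]
L 0.3773058413587698 s end 0.54
[[0, 0, 0, 1, 2, 4, 255], [0, 0, 0, 3, 2, 10, 255], [0, 0, 0, 4, 2, 16, 255], [0, 0, 0, 4, 2, 22, 255], [0, 0, 0, 4, 2, 28, 255], [0, 0, 0, 4, 2, 34, 255], [0, 0, 0, 4, 2, 40, 255], [0, 0, 0, 3, 2, 46, 255], [0, 0, 0, 2, 2, 52, 255], [0, 0, 0, 0, 2, 57, 255], [0, 0, 0, -3, 2, 62, 255], [0, 0, 0, -7, 2, 67, 255], [0, 0, 0, -11, 2, 72, 255], [0, 0, 0, -16, 2, 75, 255], [0, 0, 0, -21, 2, 78, 255], [0, 0, 0, -26, 2, 81, 255], [0, 0, 0, -32, 2, 83, 255], [0, 0, 0, -38, 2, 84, 255], [0, 0, 0, -44, 2, 84, 255], [0, 0, 0, -50, 2, 84, 255]]
(np.int64(516), array([0.5291, 0.2391]), -33.0, np.float64(0.034663614404067386))
```

View pics/wrist6.png

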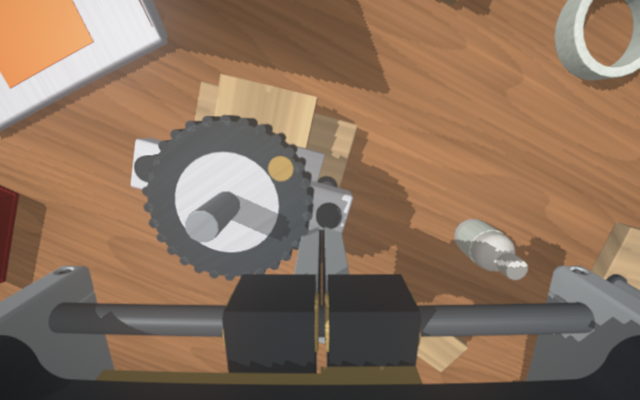

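>>> move_arm([
  [0,0,0,1,0,4,255],
  [0,0,0,3,0,10,255],
  [0,0,0,4,0,16,255],
  [0,0,0,4,0,22,255],
  [0,0,0,4,0,28,255],
  [0,0,0,4,0,34,255],
  [0,0,0,4,0,40,255],
  [0,0,0,3,0,46,255],
  [0,0,0,2,0,52,255],
  [0,0,0,0,0,57,255],
  [0,0,0,-3,0,62,255],
  [0,0,0,-7,0,67,255],
  [0,0,0,-11,0,72,255],
  [0,0,0,-16,0,75,255],
  [0,0,0,-21,0,78,255],
  [0,0,0,-26,0,81,255],
  [0,0,0,-32,0,83,255],
  [0,0,0,-38,0,84,255],
  [0,0,0,-44,0,84,255],
  [0,0,0,-50,0,84,255],
])

```text
t: 12.0
position: [0.5558, 0.279, 0.1273]
orientation: [-0.591, 0.379, -0.386, 0.598]
ft_force: [6.2, 1.0, -4.2]
width: 0.0006
```

```bash
python3 - <<'E'
from h import *
s=monitor.state(); print(s["position"],s["ft_force"],s["joint_pos"].round(2))
plan(.54,.006,12)
print(brass(wristcam()))
c=cams.camera("side");print(brass(c));cv2.imwrite("pics/side7.png",cv2.resize(c["pixels"][160:340,230:470,::-1],None,fx=3,fy=3))
E
```

```text
[0.55577003 0.27902705 0.12732666] [ 6.23285873  1.01422387 -4.24555342] [ 0.33  0.36  1.51 -0.    1.25  1.47]
L 0.3773058413587698 s end 0.6120000000000001
[[0, 0, 0, -6, 3, -5, 255], [0, 0, 0, -12, 3, -5, 255], [0, 0, 0, -18, 3, -5, 255], [0, 0, 0, -23, 3, -5, 255], [0, 0, 0, -29, 3, -6, 255], [0, 0, 0, -35, 3, -8, 255], [0, 0, 0, -40, 3, -11, 255], [0, 0, 0, -45, 3, -14, 255], [0, 0, 0, -50, 3, -18, 255], [0, 0, 0, -54, 3, -22, 255], [0, 0, 0, -57, 3, -27, 255], [0, 0, 0, -60, 3, -33, 255]]
None
(np.int64(48), array([0.4833, 0.2877]), 119.4, np.float64(0.034072263894427315))
```

View pics/side7.png

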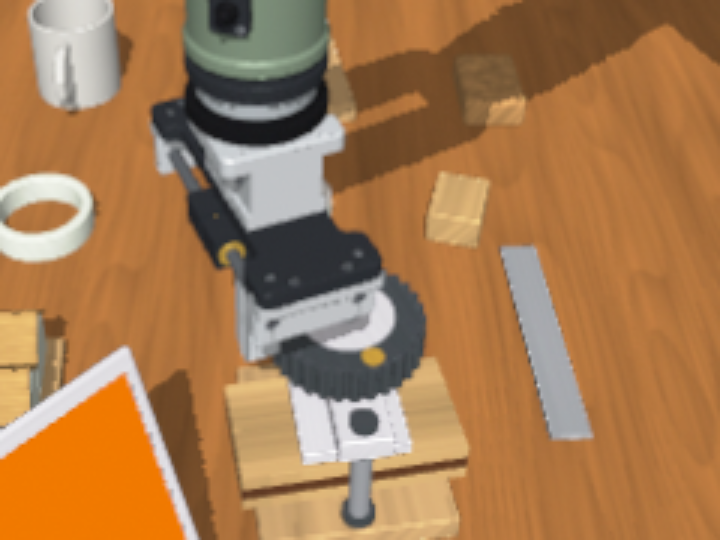

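>>> move_arm([
  [0,0,0,-6,1,-5,255],
  [0,0,0,-12,1,-5,255],
  [0,0,0,-18,1,-5,255],
  [0,0,0,-23,1,-5,255],
  [0,0,0,-29,1,-6,255],
  [0,0,0,-35,1,-8,255],
  [0,0,0,-40,1,-11,255],
  [0,0,0,-45,1,-14,255],
  [0,0,0,-50,1,-18,255],
  [0,0,0,-54,1,-22,255],
  [0,0,0,-60,1,-17,255],
  [0,0,0,-68,1,-11,255],
  [0,0,0,-80,1,-3,255],
  [0,0,0,-80,1,-3,255],
  [0,0,0,-80,-30,-3,255],
  [0,0,0,-80,-60,-3,255],
  [0,0,0,-80,-95,-3,255],
  [0,0,0,-80,-95,-3,255],
])

```text
t: 13.6
position: [0.5218, 0.3529, 0.2304]
orientation: [-0.587, 0.377, -0.388, 0.603]
ft_force: [0.7, 0.7, 0.9]
width: 0.0006
```

```bash
python3 - <<'E'
from h import *
s=monitor.state(); print(s["position"],s["ft_force"],s["qvel"])
c=wristcam();print(brass(c)); cv2.imwrite("pics/wrist8.png",c["pixels"][:,:,::-1])
c=cams.camera("side");print(brass(c));cv2.imwrite("pics/side8.png",c["pixels"][:,:,::-1])
R=Ro.from_quat(s["orientation"]).as_matrix()
print((R.T@(np.array([.36,.15,.26])-s["position"])*1000).round())
E
```

```text
[0.52181741 0.35289576 0.2303618 ] [0.66243255 0.65973582 0.93425145] [-0.00364715  0.03157122  0.05929845 -0.00031288 -0.07199197  0.0010809 ]
None
(np.int64(39), array([0.4702, 0.2502]), -165.2, np.float64(0.030769959538055756))
[ 117.  -36. -231.]
```

View pics/wrist8.png

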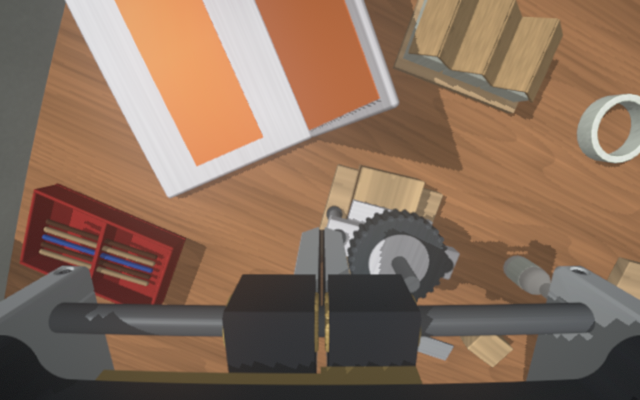

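View pics/side8.png

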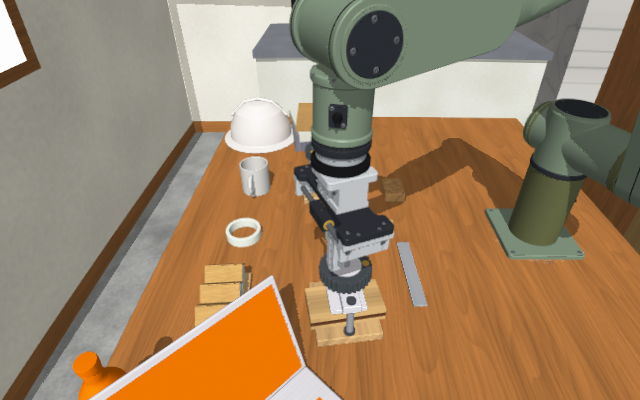

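>>> move_arm([
  [0,0,0,0,-35,0,255],
  [0,0,0,0,-60,0,255],
  [0,0,0,10,-60,-30,255],
  [0,0,0,20,-60,-60,255],
  [0,0,0,30,-60,-90,255],
  [0,0,0,42,-60,-120,255],
  [0,0,0,54,-60,-145,255],
  [0,0,0,66,-60,-165,255],
  [0,0,0,66,-60,-165,255],
  [0,0,0,66,-60,-165,255],
])

```text
t: 14.53
position: [0.3941, 0.2216, 0.2797]
orientation: [-0.59, 0.38, -0.386, 0.599]
ft_force: [-0.3, 0.7, 0.8]
width: 0.0004
```

```bash
python3 - <<'E'
from h import *
s=monitor.state(); print(s["position"],s["ft_force"],abs(s["qvel"]).max())
c=wristcam();print(brass(c)); cv2.imwrite("pics/wrist9.png",c["pixels"][:,:,::-1])
a=cv2.imread("pics/side0.png");c=cams.camera("side");b=c["pixels"][:,:,::-1].copy();cv2.imwrite("pics/side9.png",np.vstack([cv2.resize(x[120:345,180:440],None,fx=1.3,fy=1.3) for x in(a,b)]))
W=cloud(c); d=np.hypot(W[...,0]-.4996,W[...,1]-.2587); print("screw top",np.nanmax(W[d<.012][:,2]))
E
```

```text
[0.39412719 0.22161363 0.27966436] [-0.33218141  0.71804796  0.75877693] 0.04568752224131754
(np.int64(157), array([0.4633, 0.2541]), -174.0, np.float64(0.03691304070484396))
screw top 0.18576948640458735
```

View pics/side9.png

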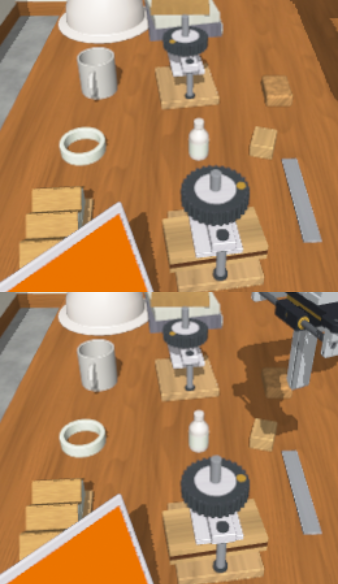

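View pics/wrist9.png

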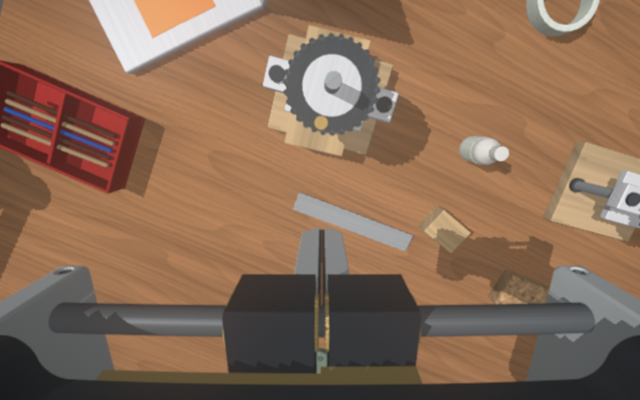

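```bash
python3 -c "
from cell import bot,monitor
print(bot.hand_in(), monitor.state()['t'])"
```

```text
the job is handed in; nothing more can be done
the job is handed in; nothing more can be done
```

I loosened the press by about two full turns and handed the job in, at about 14.5 s on the robot's clock. I ran the closed fingertips anticlockwise around the knurled rim. Then I backed off, raised the hand and moved it about 11 cm away towards the robot.

**Wheel turn:** The wrist camera put the brass spot at -172.0° at the start and -174.0° at the end. With the spot positions read along the way, that is about 718°, or 12.5 rad. The side camera showed the screw top rising from about 174 to 186 mm, which matches the 12 mm expected for two turns.

**Forces:** The highest reading at the stops was about 12 N, taken as the fingers first pressed on the rim. At the end it was about 1 N, so nothing was being touched.

**Surroundings:** In before-and-after pictures I saw no movement of the block, the bottle, the other items in view or the empty press. I judged this by eye and did not measure it.

**Checks that failed or disagreed:**
- The side camera's brass-spot angle was unreliable: it read -138° at the start where the wrist camera read -172°. I used it only once, for a rough progress reading when the wrist camera could not see the spot.
- The hand hid the spot from all cameras at one point partway round, so the turn there was not checked until the next reading.

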